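# Find the free punch well by touch and stow the steel punch

### The job

One of the three covered wells in the wooden crate is free: its cover lies level with the wood, while a brass blank props the other two up. Before touching the punch, press the free well's cover well down with the fingertips to feel that it gives, and let it come up again. Then take the blue-sleeved steel punch and lower it upright into that well, foot first, until it has pushed the cover right to the bottom; only then let go.

Things in the scene. Friction and masses are not known exactly. Their poses are not given: they have to be found in the camera images.
- steel_punch: The punch to stow, standing loose on the bench: 132 mm tall, 0.45-0.65 kg. Round steel foot 36 mm wide, 45 mm high; above it a round blue sleeve 26 mm wide (45-110 mm up); on top a steel ball 30 mm wide. Origin: centre of the underside, z up. A brass punch of the same shape, black sleeve, stands 100 mm or more away: the wrong one. Pliers, file and loupe lie farther off.
- cover_a (a point): Centre of the top of one well's cover, z up, x across the row. Crate: dark tray 116x312 mm, 10 mm thick, with three light wooden wells in a row 96 mm apart, each 90x90 mm outside, opening 56 mm square, rim 70 mm above the bench. Each has a square aluminium cover plate 44x44x4 mm. Which of a, b, c is free, and their order in the row, is for you to see.
- cover_b (a point): As cover_a, another well. The free well's cover lies level with the wood, its top 68 mm above the bench (2 mm below the rim). It slides straight down 36 mm, to 32 mm above the bench, against a soft spring (0.8 N at first, 1.5 N at the bottom; the punch's weight holds it down) and comes up again when let go.
- cover_c (a point): As cover_a, another well. In the two occupied wells the cover stands proud on a square brass blank (54 mm wide, so a brass border shows all round the cover), its top 83 mm above the bench (13 mm above the rim), and does not give when pressed.

How it is judged:
On the way, in this order (a step that is already met when the one before it is completed fails the run):
1. the free well's cover is pressed down at least 10 mm by the fingers while the steel punch still stands where it was (height (world z) of cover_a below 0.058 m and distance of steel_punch from where it was at the start of the episode below 0.02 m), for 0.1 s.
2. the cover is let up again, with the punch still where it was (height (world z) of cover_a above 0.064 m and distance of steel_punch from where it was at the start of the episode below 0.02 m), for 0.1 s.
3. the steel punch, still held by the fingers, has its foot at least 15 mm down inside the free well (height (world z) of steel_punch below 0.055 m and horizontal distance between steel_punch and cover_a below 0.016 m and contact force between the fingers and steel_punch above 0.5 N), for 0.1 s.
At the end, for the whole second after the job is handed in: the steel punch stands in the free well, foot down, within 16 mm of the cover's centre, within 10 degrees of upright, its underside less than 42 mm above the bench (cover within 10 mm of its lowest), released and at rest (horizontal distance between steel_punch and cover_a below 0.016 m and height (world z) of steel_punch below 0.042 m and angle between steel_punch's own z axis and vertical below 0.18 rad and linear speed of steel_punch below 0.02 m/s); the robot touches nothing.
It fails at once if the steel punch is tipped more than about 45 degrees (angle between steel_punch's own z axis and vertical above 0.8 rad).
It also fails if it takes over 67 s, if anything falls off the work surface, if the arm or the gripper's body presses on something with over 40 N, if the wrist force passes 120 N, or if a joint passes its speed limit or range.

### The arm

A 6-joint arm with a two-finger parallel gripper is mounted at the origin on the work surface. World frame = base frame: x ahead of the robot, y to its left, z up, the work surface at z = 0. Lengths are in m, angles in rad, forces in N, time in s.
With the tool pointing down it reaches from about 0.4 to 0.825 m from the base axis. Payload 7 kg.
Tool frame: the origin (TCP) lies at the very end of the fingers, on their centre line; the grasp point (between the pads) lies arm.hold_point_z behind it (arm.hold_point_z is the distance from the TCP to the grasp point, in m); z points along the fingers, y is the line along which they close (so a half turn about z gives the same grasp; the last joint's range is limited). The gripper opens to 88 mm and grips with 3 to 60 N. Pads are 19 mm wide; open, the fingers measure 130 mm over their backs; the gripper's body (78 mm by 193 mm) begins 47 mm behind the grasp point.
Start: joints at [1.521, 0.359, 0.012, 0, -1.224, -0.288], TCP at [0.224, 0.637, 0.227] pointing down, gripper open.
Joint ranges: [-3.07, 3.07], [-1.43, 2.12], [-1.02, 1.25], [-3.03, 1.67], [-3.05, -0], [-3.03, 3.03]. Speed limits (rad/s): [2.39, 2.39, 3.01, 3.14, 3.14, 3.14].

### API

Orientations are given as [roll, pitch, yaw] about the fixed x, y, z axes, in that order (R = Rz(yaw) Ry(pitch) Rx(roll)).
In Python, from station import arm gives the robot as it stands.
- The arm moves only by the tool nudge_tcp, called after "Request:" as name([rows], argument=value, ...), one row to a line, values as JSON. Schema: {"type":"object","properties":{"plan":{"type":"array","items":{"type":"object","properties":{"aperture":{"type":"number"},"d":{"type":"array","items":{"type":"number"},"minItems":3,"maxItems":3},"twist":{"type":"number"}},"additionalProperties":false,"required":["aperture"]},"minItems":1,"maxItems":20},"force":{"type":"number"},"only":{"type":"string"},"quiet":{"type":"boolean"},"lines":{"type":"string"}},"required":["plan"],"additionalProperties":false}. plan is a list of rows, 1 to 20 of them, each an object with the fields aperture (the finger opening in m), d (a list: dx, dy, dz in a scale on which 1.0 is 100 cm), twist (a turn about the tool's z in shares of 90 degrees (1.0 is 90 degrees)); a field left out counts as zero (the opening has to be given); each row is the pose to reach, as a shift and turn from the pose commanded when the call began, along the tool's axes at that moment; what a row does not reach only later rows make up. A row lasts 1/12 s, in which the tool goes at most 0.0417 m and 0.125 rad, less where a joint would pass 70% of its speed; a pose out of reach is approached as far as the arm can. The fingers move at their own pace and stop on an object; force is the grip in N (left out, the last holds). Time passes only in rows, so rows that do not move let the fingers close. The tool returns the time, the measured TCP pose, the force, the opening and the grip force at its end. only (a regular expression) keeps the lines of the reply that match it, lines (a string "A,B") keeps lines A to B, and quiet returns only ok. A shift or turn number past 1, either way, is cut back to 1. Input that does not fit is refused with a message, and nothing moves.
- arm.get_state(): the state, without advancing time (a new reading comes with each control period).
- arm.grab_frame(name): name is "scene" or "top" or "wrist"; returns the picture (400x640x3 uint8, red, green, blue); there is no depth.
- arm.camera_params(name): a dict with "fx", "fy", "cx", "cy" (pixels), "T" (4x4, takes a point from camera to world coordinates); the wrist camera has in their place "hand_eye" (4x4, takes a point from camera to tool coordinates, whose origin is the TCP and whose axes are the flange's). Camera axes: x right, y down, z forward; pixel columns grow to the right and rows downward; lengths in m; the calibration is good to about 2 mm. The wrist camera is an equidistant fisheye: a pixel r from the principal point sees the ray r / f radians off the axis. A picture is of the moment at which its call begins: read the wrist's pose just before it. camera_params takes no time and is no camera call.
- arm.job_done(): hands the job in; it is judged then, once.
The state is a dict: "t": time; "q": joint angles; "qd": joint speeds; "joint_efforts": joint torques, N m; "eef_pos": TCP position; "ee_rot": TCP orientation; "force": force on the tool from outside, world axes, zero at the start; "moment": the same for the moment, N m; "width": finger opening in m; "gripper_force": force on a finger pad.
Only numpy, scipy, OpenCV 4.12 (cv2) and the standard library are available. Lean on these libraries where they do the work, as an engineer would, in place of code of your own. Each camera call takes 0.05 s, during which the arm holds its last target. There are 200 camera calls.

## Working session

There is one attempt and no reset: what is moved stays moved. The work goes in short steps, Python scripts to look and compute and a tool call to move; the robot and the scene stay as the last step left them, time stands still between calls to the robot, and variables do not carry over. Pictures are saved under pics/ and viewed, at most 10 in all, crops included, and the job is handed in when it is done.

```bash
ls; mkdir -p pics; python3 - <<'E'
from station import arm
import cv2
for n in("top","scene"):
    cv2.imwrite(f"pics/{n}0.png",arm.grab_frame(n)[:,:,::-1])
    print(n,arm.camera_params(n))
print(arm.camera_params("wrist"));print(arm.hold_point_z,arm.get_state())
E
```

```text
pics
station.py
top {'fx': 424.1169290410412, 'fy': 424.1169290410412, 'cx': 318.99286951342947, 'cy': 189.12214816731804, 'T': array([[-0.01297228, -0.98180641,  0.18944099,  0.38881123],
       [-0.99932098,  0.00619554, -0.03632082, -0.0205652 ],
       [ 0.03448632, -0.18978352, -0.98122011,  0.92286249],
       [ 0.        ,  0.        ,  0.        ,  1.        ]])}
scene {'fx': 381.8468634065663, 'fy': 381.8468634065663, 'cx': 322.6066858137276, 'cy': 193.43334647570484, 'T': array([[-0.2282591 ,  0.5527115 , -0.80150345,  1.24955356],
       [ 0.97345577,  0.14375361, -0.17809764,  0.11572797],
       [ 0.0167824 , -0.82088056, -0.57085327,  0.57713268],
       [ 0.        ,  0.        ,  0.        ,  1.        ]])}
{'fx': 309.70691628693146, 'fy': 309.70691628693146, 'cx': 317.2132940491974, 'cy': 200.98976644413213, 'hand_eye': array([[-1.34154014e-05, -9.50623612e-01, -3.10346174e-01,
         8.49185204e-02],
       [ 9.99999612e-01,  2.60709702e-04, -8.41808976e-04,
        -1.72881489e-03],
       [ 8.81153748e-04, -3.10346065e-01,  9.50623239e-01,
        -1.58475334e-01],
       [ 0.00000000e+00,  0.00000000e+00,  0.00000000e+00,
         1.00000000e+00]])}
0.0188 {'t': 0.1, 'q': array([ 1.52107969e+00,  3.59327681e-01,  1.11573088e-02, -2.73928593e-04,
       -1.22407843e+00, -2.88111796e-01]), 'qd': array([ 4.91150790e-04, -7.82011289e-05,  1.19387875e-03,  4.62300338e-04,
       -2.38300066e-04, -8.42288071e-04]), 'joint_efforts': array([-1.60851559e-03, -5.84160483e+01,  2.93749863e+01,  7.01547816e+00,
        1.01110016e-02, -5.69425492e-05]), 'eef_pos': array([0.22360751, 0.63643985, 0.22571754]), 'ee_rot': array([ 3.14012687e+00, -1.65834837e-04, -3.37921583e-01]), 'force': array([ 0.58131774, -0.02135734,  0.57601842]), 'moment': array([0.03815698, 0.00458917, 0.00399222]), 'gripper_force': 0.0, 'width': 0.08779885134228146}
```

View pics/top0.png

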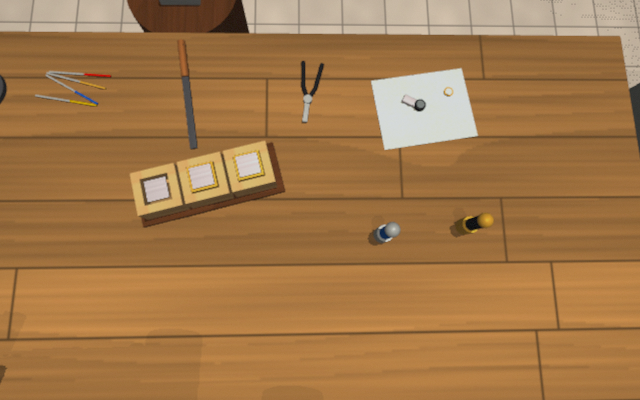

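View pics/scene0.png

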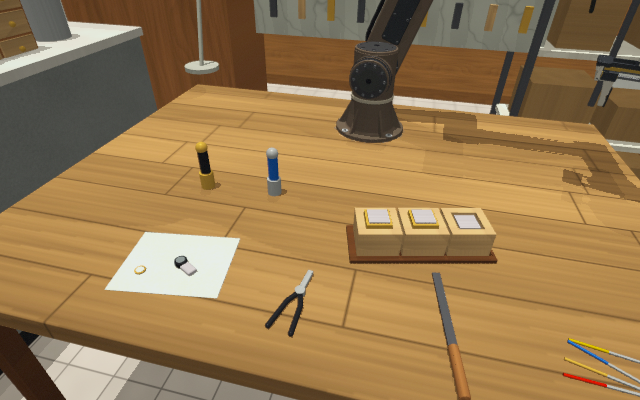

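The top view shows the wells at about (156,189), (202,177) and (248,165). The left one at (156,189) has no brass border, so it is the free one. The steel punch is at about (388,232) and the brass one at (478,223). The scene view agrees: free well at (467,221), steel punch foot at (274,190).

```bash
python3 - <<'E'
import cv2,numpy as np
a=cv2.imread("pics/top0.png");b=cv2.imread("pics/scene0.png")
c=lambda i,x,y:cv2.resize(i[y:y+50,x:x+64],None,fx=6,fy=6,interpolation=cv2.INTER_CUBIC)
cv2.imwrite("pics/crop.png",np.vstack([np.hstack([c(a,125,165),c(a,355,208)]),np.hstack([c(b,435,195),c(b,242,147)])]))
E
```

```text
(no output)
```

View pics/crop.png

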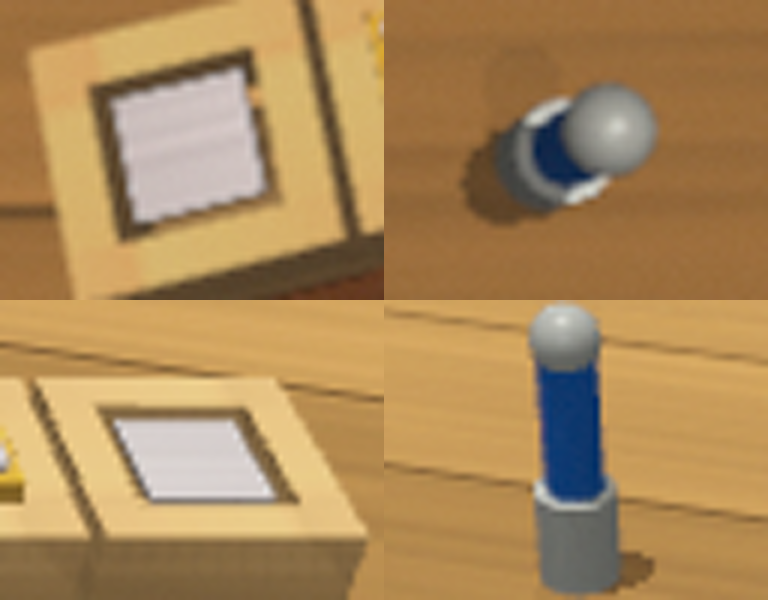

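The crop gives the cover's four corners in both views, plus the ball centre (top crop 610,129; scene crop 565,337) and the sleeve/foot ring. Now I'll project these at their known heights.

```bash
cat > h.py <<'E'
from station import arm
import numpy as np
def px(n,u,v,z):
    p=arm.camera_params(n);T=p["T"]
    d=T[:3,:3]@[(u-p["cx"])/p["fx"],(v-p["cy"])/p["fy"],1]
    return (T[:3,3]+d*(z-T[2,3])/d[2])[:2]
def tool(dxyz,yaw):
    from scipy.spatial.transform import Rotation as R
    return R.from_euler("xyz",arm.get_state()["ee_rot"]).inv().apply(dxyz)
E
python3 - <<'E'
from h import *
np.set_printoptions(precision=4,suppress=True)
t=lambda u,v,x,y,U,V:((u-.5-U+.5)/6+x,(v-V)/6+y)
for n,C,x,y,V in(("top",[(110,97),(250,65),(270,192),(133,224)],125,165,0),("scene",[(112,418),(242,416),(280,500),(148,503)],435,195,300)):
    P=np.array([px(n,u/6+x,(v-V)/6+y,.068) for u,v in C])
    print(n,P.mean(0),np.linalg.norm(np.roll(P,-1,0)-P,axis=1),"ang",[np.arctan2(*(P[(i+1)%4]-P[i])[::-1]) for i in range(4)])
wells=[px("top",*q,z) for q,z in(((156,189),.068),((202,177),.083),((248,165),.083))];print("wells",wells)
print("ball",px("top",355+226/6,208+129/6,.117),px("scene",242+181/6,147+37/6,.117))
print("ring",px("top",355+179/6,208+152/6,.045),px("scene",242+193/6,147+191/6,.045))
E
```

```text
top [0.5561 0.2767] [0.0475 0.0448 0.0461 0.0449] ang [np.float64(-1.3400151211993256), np.float64(-2.938400051218666), np.float64(1.8025020878828946), np.float64(0.23458249105613987)]
scene [0.5585 0.2803] [0.0483 0.0476 0.0469 0.0478] ang [np.float64(1.8471101386496676), np.float64(0.1800988149028261), np.float64(-1.2861699712845114), np.float64(-2.932100803408014)]
wells [array([0.5562, 0.2784]), array([0.5773, 0.1833]), array([0.6017, 0.0918])]
ball [ 0.4648 -0.1904] [ 0.4649 -0.1887]
ring [ 0.4638 -0.1888] [ 0.4697 -0.186 ]
```

```bash
python3 - <<'E'
from h import *
s=arm.get_state()
print(tool(np.array([.557,.278,.15])-s["eef_pos"],0))
E
```

```text
[0.43335763 0.22752863 0.076123  ]
```

Careful with the scale: turns go in shares of 90 degrees. That gives: -0.573 rad / 1.5708 = -0.3648.

Request:
nudge_tcp([
  {"aperture": 0, "d": [0.433, 0.2275, 0.076], "twist": -0.3648},
  {"aperture": 0, "d": [0.433, 0.2275, 0.076], "twist": -0.3648},
  {"aperture": 0, "d": [0.433, 0.2275, 0.076], "twist": -0.3648},
  {"aperture": 0, "d": [0.433, 0.2275, 0.076], "twist": -0.3648},
  {"aperture": 0, "d": [0.433, 0.2275, 0.076], "twist": -0.3648},
  {"aperture": 0, "d": [0.433, 0.2275, 0.076], "twist": -0.3648},
  {"aperture": 0, "d": [0.433, 0.2275, 0.076], "twist": -0.3648},
  {"aperture": 0, "d": [0.433, 0.2275, 0.076], "twist": -0.3648},
  {"aperture": 0, "d": [0.433, 0.2275, 0.076], "twist": -0.3648},
  {"aperture": 0, "d": [0.433, 0.2275, 0.076], "twist": -0.3648},
  {"aperture": 0, "d": [0.433, 0.2275, 0.076], "twist": -0.3648},
  {"aperture": 0, "d": [0.433, 0.2275, 0.076], "twist": -0.3648},
  {"aperture": 0, "d": [0.433, 0.2275, 0.076], "twist": -0.3648},
  {"aperture": 0, "d": [0.433, 0.2275, 0.076], "twist": -0.3648},
  {"aperture": 0, "d": [0.433, 0.2275, 0.076], "twist": -0.3648},
  {"aperture": 0, "d": [0.433, 0.2275, 0.076], "twist": -0.3648},
], force=10)

```text
t: 1.43
eef_pos: [0.5564, 0.2794, 0.1506]
ee_rot: [-3.141, -0.0, 0.236]
force: [-0.0, 0.3, 0.4]
width: 0.0003
gripper_force: 0.0
```

```bash
python3 - <<'E'
from h import *
import cv2
s=arm.get_state();print(s["eef_pos"],s["ee_rot"],s["width"])
cv2.imwrite("pics/w1.png",arm.grab_frame("wrist")[:,:,::-1])
E
```

```text
[0.55641976 0.27935424 0.15064115] [-3.14145217e+00 -5.44269626e-05  2.36001061e-01] 0.000346598439624547
```

View pics/w1.png

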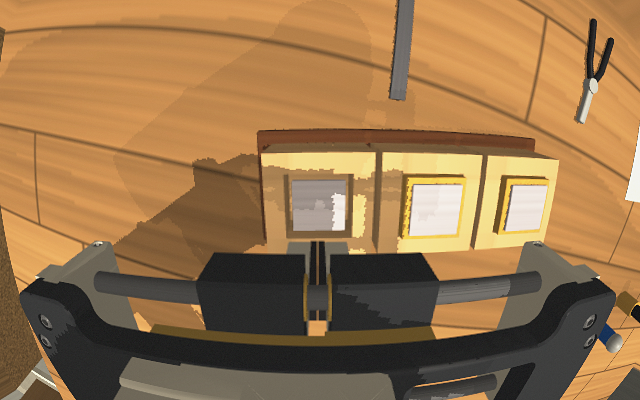

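The wrist view shows the free cover with corners at about (291,179), (346,178), (350,231) and (292,232). No brass border is visible around it. I'll project these through the fisheye model.

```bash
cat >> h.py <<'E'
def wpx(u,v,z,s):
    from scipy.spatial.transform import Rotation as R
    p=arm.camera_params("wrist");H=p["hand_eye"];x=np.array([u-p["cx"],v-p["cy"]]);r=np.linalg.norm(x);th=r/p["fx"]
    d=np.r_[np.sin(th)*x/r,np.cos(th)]
    W=R.from_euler("xyz",s["ee_rot"]).as_matrix()
    o=s["eef_pos"]+W@H[:3,3];d=W@H[:3,:3]@d
    return (o+d*(z-o[2])/d[2])[:2]
E
python3 - <<'E'
from h import *
s=arm.get_state()
P=np.array([wpx(u,v,.068,s) for u,v in((291,179),(346,178),(350,231),(292,232))])
print(P,P.mean(0),np.linalg.norm(np.roll(P,-1,0)-P,axis=1))
print(tool(np.r_[P.mean(0),.06]-s["eef_pos"],0))
E
```

```text
[[0.57608274 0.30768349]
 [0.5872694  0.26489944]
 [0.54336197 0.24937402]
 [0.53089876 0.29720215]] [0.55940322 0.27978978] [0.04422235 0.04657146 0.04942531 0.04638373]
[0.00301579 0.00062526 0.09079759]
```

Request:
nudge_tcp([
  {"aperture": 0, "d": [0.002, 0, 0.04]},
  {"aperture": 0, "d": [0.002, 0, 0.07]},
  {"aperture": 0, "d": [0.002, 0, 0.08]},
  {"aperture": 0, "d": [0.002, 0, 0.085]},
  {"aperture": 0, "d": [0.002, 0, 0.09]},
  {"aperture": 0, "d": [0.002, 0, 0.09]},
])

```text
t: 1.98
eef_pos: [0.559, 0.28, 0.0612]
ee_rot: [-3.141, -0.001, 0.236]
force: [-0.5, 1.3, 0.6]
width: 0.0006
gripper_force: 0.3
```

Request:
nudge_tcp([
  {"aperture": 0, "d": [0, 0, 0.007]},
  {"aperture": 0, "d": [0, 0, 0.013]},
  {"aperture": 0, "d": [0, 0, 0.013]},
  {"aperture": 0, "d": [0, 0, 0.013]},
  {"aperture": 0, "d": [0, 0, 0.013]},
])

```text
t: 2.4
eef_pos: [0.5589, 0.2792, 0.0479]
ee_rot: [-3.141, -0.0, 0.235]
force: [-0.8, 0.5, 2.1]
width: 0.0008
gripper_force: 0.5
```

Request:
nudge_tcp([
  {"aperture": 0, "d": [0, 0, -0.01]},
  {"aperture": 0, "d": [0, 0, -0.025]},
  {"aperture": 0, "d": [0, 0, -0.06]},
  {"aperture": 0, "d": [0, 0, -0.1]},
  {"aperture": 0, "d": [0, 0, -0.13]},
  {"aperture": 0, "d": [0, 0, -0.13]},
])

```text
t: 2.9
eef_pos: [0.562, 0.2809, 0.1863]
ee_rot: [-3.138, -0.011, 0.236]
force: [1.0, 0.4, 0.5]
width: 0.0006
gripper_force: 0.0
```

```bash
python3 - <<'E'
from h import *
s=arm.get_state();p=s["eef_pos"];print(p,s["ee_rot"],tool(np.array([.465,-.189,.19])-p,0))
E
```

```text
[0.56202411 0.28090873 0.18633393] [-3.13779495 -0.01107599  0.23630048] [-0.20428391  0.43411058 -0.00757771]
```

Request:
nudge_tcp([
  {"aperture": 0.088, "d": [-0.2, 0.433, -0.02]},
  {"aperture": 0.088, "d": [-0.2, 0.433, -0.02]},
  {"aperture": 0.088, "d": [-0.2, 0.433, -0.02]},
  {"aperture": 0.088, "d": [-0.2, 0.433, -0.02]},
  {"aperture": 0.088, "d": [-0.2, 0.433, -0.02]},
  {"aperture": 0.088, "d": [-0.2, 0.433, -0.02]},
  {"aperture": 0.088, "d": [-0.2, 0.433, -0.02]},
  {"aperture": 0.088, "d": [-0.2, 0.433, -0.02]},
  {"aperture": 0.088, "d": [-0.2, 0.433, -0.02]},
  {"aperture": 0.088, "d": [-0.2, 0.433, -0.02]},
  {"aperture": 0.088, "d": [-0.2, 0.433, -0.02]},
  {"aperture": 0.088, "d": [-0.2, 0.433, -0.02]},
  {"aperture": 0.088, "d": [-0.2, 0.433, -0.02]},
  {"aperture": 0.088, "d": [-0.2, 0.433, -0.02]},
  {"aperture": 0.088, "d": [-0.2, 0.433, -0.02]},
  {"aperture": 0.088, "d": [-0.2, 0.433, -0.02]},
])

```text
t: 4.23
eef_pos: [0.4654, -0.1878, 0.1978]
ee_rot: [3.142, -0.0, 0.236]
force: [-0.7, 0.5, 0.4]
width: 0.0874
gripper_force: 0.0
```

```bash
python3 - <<'E'
from h import *
import cv2
s=arm.get_state();print(s["eef_pos"],s["ee_rot"],s["width"])
cv2.imwrite("pics/w2.png",arm.grab_frame("wrist")[:,:,::-1])
E
```

```text
[ 0.4653684  -0.18784205  0.19784981] [ 3.14158991e+00 -3.44749942e-04  2.36059281e-01] 0.0873791926995898
```

View pics/w2.png

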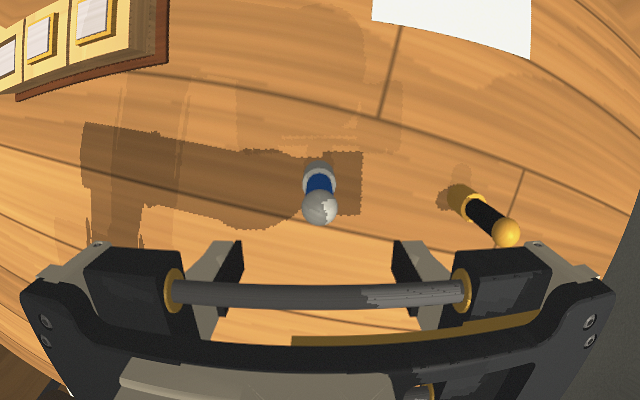

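The wrist view shows the steel punch's ball centre at (319,208), midway between the open fingers. The brass punch is well to the right at (505,232).

```bash
python3 - <<'E'
from h import *
s=arm.get_state();P=wpx(319,208,.117,s)
print(P,tool(np.r_[P,.0712]-s["eef_pos"],0))
E
```

```text
[ 0.46719612 -0.1872156 ] [ 1.79955696e-03 -4.06105576e-05  1.26559186e-01]
```

Request:
nudge_tcp([
  {"aperture": 0.088, "d": [0.001, 0, 0.035]},
  {"aperture": 0.088, "d": [0.001, 0, 0.07]},
  {"aperture": 0.088, "d": [0.001, 0, 0.1]},
  {"aperture": 0.088, "d": [0.001, 0, 0.12]},
  {"aperture": 0.088, "d": [0.001, 0, 0.1265]},
  {"aperture": 0.088, "d": [0.001, 0, 0.1265]},
  {"aperture": 0.088, "d": [0.001, 0, 0.1265]},
])

```text
t: 4.87
eef_pos: [0.467, -0.1879, 0.0718]
ee_rot: [3.141, -0.0, 0.237]
force: [0.3, -0.4, 0.8]
width: 0.0878
gripper_force: 0.0
```

Request:
nudge_tcp([
  {"aperture": 0.05},
  {"aperture": 0.036},
  {"aperture": 0.03},
  {"aperture": 0.026},
  {"aperture": 0.02},
  {"aperture": 0.01},
  {"aperture": 0.01},
  {"aperture": 0.01},
], force=25)

```text
t: 5.53
eef_pos: [0.4662, -0.1883, 0.0711]
ee_rot: [3.142, -0.0, 0.235]
force: [-0.0, -0.1, -0.2]
width: 0.0396
gripper_force: 0.0
```

Request:
nudge_tcp([
  {"aperture": 0.01},
  {"aperture": 0.01},
  {"aperture": 0.01},
  {"aperture": 0.01},
  {"aperture": 0.01},
  {"aperture": 0.01},
  {"aperture": 0.01},
])

```text
t: 6.12
eef_pos: [0.4662, -0.1883, 0.071]
ee_rot: [3.142, 0.0, 0.235]
force: [-0.0, -0.6, -0.5]
width: 0.0281
gripper_force: 25.0
```

Width reads 28 mm against a 26 mm sleeve, so the pads may be catching the ball's edge. I'll lift a little and check.

Request:
nudge_tcp([
  {"aperture": 0.01, "d": [0, 0, -0.01]},
  {"aperture": 0.01, "d": [0, 0, -0.02]},
  {"aperture": 0.01, "d": [0, 0, -0.03]},
  {"aperture": 0.01, "d": [0, 0, -0.03]},
  {"aperture": 0.01, "d": [0, 0, -0.03]},
])

```text
t: 6.53
eef_pos: [0.4668, -0.1882, 0.1021]
ee_rot: [3.141, -0.002, 0.235]
force: [0.5, -0.9, -4.8]
width: 0.028
gripper_force: 25.0
```

```bash
python3 - <<'E'
from h import *
import cv2
f=arm.grab_frame("scene")[:,:,::-1]
cv2.imwrite("pics/s3.png",cv2.resize(f[100:220,200:360],None,fx=5,fy=5,interpolation=cv2.INTER_CUBIC))
E
```

```text
(no output)
```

View pics/s3.png

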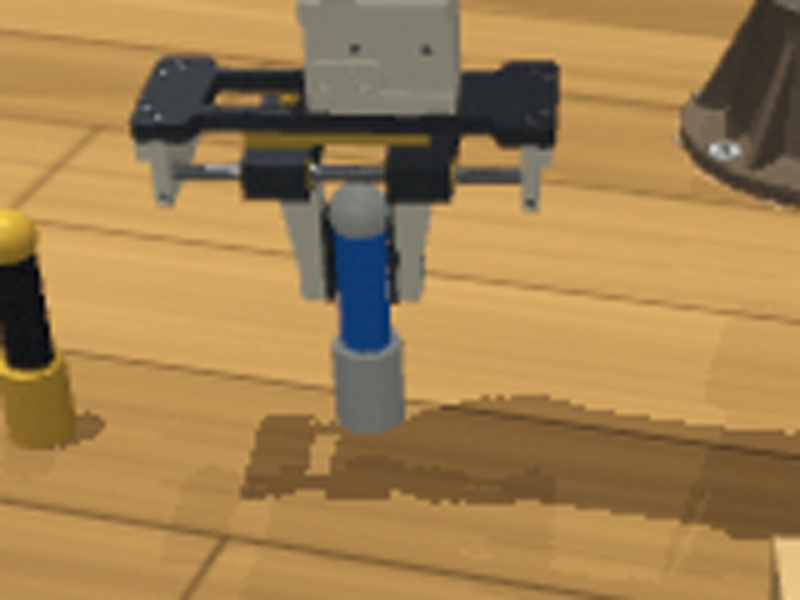

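The picture shows the punch hanging upright, with the pads on the sleeve just under the ball. The foot is clear of the bench, so the grip is fine. Next I lift it and carry it over smoothly.

Request:
nudge_tcp([
  {"aperture": 0.01, "d": [0, 0, -0.03]},
  {"aperture": 0.01, "d": [0, 0, -0.06]},
  {"aperture": 0.01, "d": [0.01, -0.02, -0.09]},
  {"aperture": 0.01, "d": [0.023, -0.05, -0.09]},
  {"aperture": 0.01, "d": [0.037, -0.08, -0.09]},
  {"aperture": 0.01, "d": [0.05, -0.11, -0.09]},
  {"aperture": 0.01, "d": [0.064, -0.14, -0.09]},
  {"aperture": 0.01, "d": [0.078, -0.17, -0.09]},
  {"aperture": 0.01, "d": [0.091, -0.2, -0.09]},
  {"aperture": 0.01, "d": [0.105, -0.23, -0.09]},
  {"aperture": 0.01, "d": [0.119, -0.26, -0.09]},
  {"aperture": 0.01, "d": [0.133, -0.29, -0.09]},
  {"aperture": 0.01, "d": [0.146, -0.32, -0.09]},
  {"aperture": 0.01, "d": [0.16, -0.35, -0.09]},
  {"aperture": 0.01, "d": [0.174, -0.38, -0.09]},
  {"aperture": 0.01, "d": [0.188, -0.41, -0.09]},
  {"aperture": 0.01, "d": [0.195, -0.425, -0.09]},
  {"aperture": 0.01, "d": [0.198, -0.433, -0.09]},
  {"aperture": 0.01, "d": [0.198, -0.433, -0.09]},
  {"aperture": 0.01, "d": [0.198, -0.433, -0.09]},
])

```text
t: 8.25
eef_pos: [0.5571, 0.2784, 0.1901]
ee_rot: [3.141, 0.002, 0.236]
force: [0.4, -0.8, -4.4]
width: 0.0279
gripper_force: 25.0
```

Request:
nudge_tcp([
  {"aperture": 0.01, "d": [0, 0, 0.02]},
  {"aperture": 0.01, "d": [0, 0, 0.025]},
  {"aperture": 0.01, "d": [0, 0, 0.025]},
  {"aperture": 0.01, "d": [0, 0, 0.025]},
])

```text
t: 8.58
eef_pos: [0.5576, 0.2777, 0.1661]
ee_rot: [3.141, 0.001, 0.234]
force: [0.7, -0.5, -4.1]
width: 0.0276
gripper_force: 25.0
```

```bash
python3 - <<'E'
from h import *
import cv2
s=arm.get_state();print(s["eef_pos"])
c=lambda f,x,y:cv2.resize(f[y:y+150,x:x+100],None,fx=4,fy=4,interpolation=cv2.INTER_CUBIC)
cv2.imwrite("pics/c4.png",np.hstack([c(arm.grab_frame("scene")[:,:,::-1],420,130),c(arm.grab_frame("wrist")[:,:,::-1],270,110)]))
E
```

```text
[0.55759341 0.27771692 0.16611801]
```

View pics/c4.png

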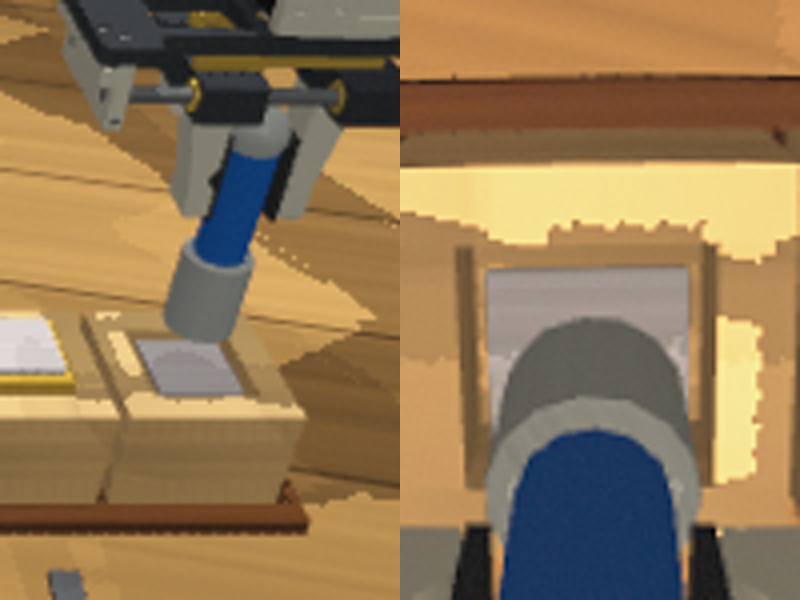

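The scene tilt of 17° matches the perspective of a vertical line there (16°), so the punch is upright. In the wrist view the foot is centred on the cover sideways. I'll check the fore-aft direction numerically.

```bash
python3 - <<'E'
from h import *
s=arm.get_state();a=s["ee_rot"][2];ax=np.array([np.cos(a),np.sin(a)])
f=wpx(318,189.5,.095,s);c=wpx(317,177,.068,s)
print("foot centre x",(f-s["eef_pos"][:2])@ax-.018,"cover centre x",(c-s["eef_pos"][:2])@ax-.022)
E
```

```text
foot centre x 0.0021090464153240285 cover centre x 0.0015517908150077114
```

Request:
nudge_tcp([
  {"aperture": 0.01, "d": [0, 0, 0.015]},
  {"aperture": 0.01, "d": [0, 0, 0.025]},
  {"aperture": 0.01, "d": [0, 0, 0.032]},
  {"aperture": 0.01, "d": [0, 0, 0.039]},
  {"aperture": 0.01, "d": [0, 0, 0.046]},
  {"aperture": 0.01, "d": [0, 0, 0.052]},
  {"aperture": 0.01, "d": [0, 0, 0.057]},
  {"aperture": 0.01, "d": [0, 0, 0.06]},
  {"aperture": 0.01, "d": [0, 0, 0.061]},
  {"aperture": 0.01, "d": [0, 0, 0.061]},
  {"aperture": 0.01, "d": [0, 0, 0.061]},
])

```text
t: 9.6
eef_pos: [0.558, 0.279, 0.1053]
ee_rot: [-3.142, -0.0, 0.235]
force: [-0.0, 0.4, -2.8]
width: 0.0279
gripper_force: 25.0
```

Request:
nudge_tcp([
  {"aperture": 0.01, "d": [0, 0, 0.001]},
  {"aperture": 0.01, "d": [0, 0, 0.002]},
  {"aperture": 0.01, "d": [0, 0, 0.002]},
  {"aperture": 0.01, "d": [0, 0, 0.002]},
])

```text
t: 9.93
eef_pos: [0.5579, 0.279, 0.1032]
ee_rot: [-3.141, -0.0, 0.235]
force: [0.1, 0.3, -3.7]
width: 0.028
gripper_force: 25.0
```

Request:
nudge_tcp([
  {"aperture": 0.01, "d": [0, 0, 0.001]},
  {"aperture": 0.01, "d": [0, 0, 0.001]},
  {"aperture": 0.01, "d": [0, 0, 0.0015]},
  {"aperture": 0.01, "d": [0, 0, 0.0015]},
  {"aperture": 0.01, "d": [0, 0, 0.0015]},
])

```text
t: 10.35
eef_pos: [0.5586, 0.2792, 0.1027]
ee_rot: [-3.141, -0.002, 0.236]
force: [0.4, -1.2, 4.0]
width: 0.0277
gripper_force: 25.0
```

The force has gone positive, so the punch is at the bottom. Releasing.

Request:
nudge_tcp([
  {"aperture": 0.032},
  {"aperture": 0.04},
  {"aperture": 0.05},
  {"aperture": 0.07},
  {"aperture": 0.088},
  {"aperture": 0.088},
  {"aperture": 0.088},
  {"aperture": 0.088},
])

```text
t: 11.02
eef_pos: [0.5578, 0.2789, 0.1015]
ee_rot: [3.142, 0.0, 0.235]
force: [-0.2, 0.3, 0.6]
width: 0.0732
gripper_force: 0.0
```

Request:
nudge_tcp([
  {"aperture": 0.088, "d": [0, 0, -0.02]},
  {"aperture": 0.088, "d": [0, 0, -0.05]},
  {"aperture": 0.088, "d": [0, 0, -0.09]},
  {"aperture": 0.088, "d": [0, 0, -0.13]},
  {"aperture": 0.088, "d": [0, 0, -0.13]},
  {"aperture": 0.088, "d": [0, 0, -0.13]},
  {"aperture": 0.088, "d": [0, 0, -0.13]},
])

```text
t: 11.6
eef_pos: [0.5575, 0.2789, 0.2316]
ee_rot: [-3.141, -0.0, 0.235]
force: [-0.4, -0.4, -0.3]
width: 0.0876
gripper_force: 0.0
```

```bash
python3 - <<'E'
from h import *
import cv2
c=lambda f,x,y:cv2.resize(f[y:y+150,x:x+100],None,fx=4,fy=4,interpolation=cv2.INTER_CUBIC)
cv2.imwrite("pics/c5.png",np.hstack([c(arm.grab_frame("scene")[:,:,::-1],420,130),c(arm.grab_frame("wrist")[:,:,::-1],270,110)]))
E
```

```text
(no output)
```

View pics/c5.png

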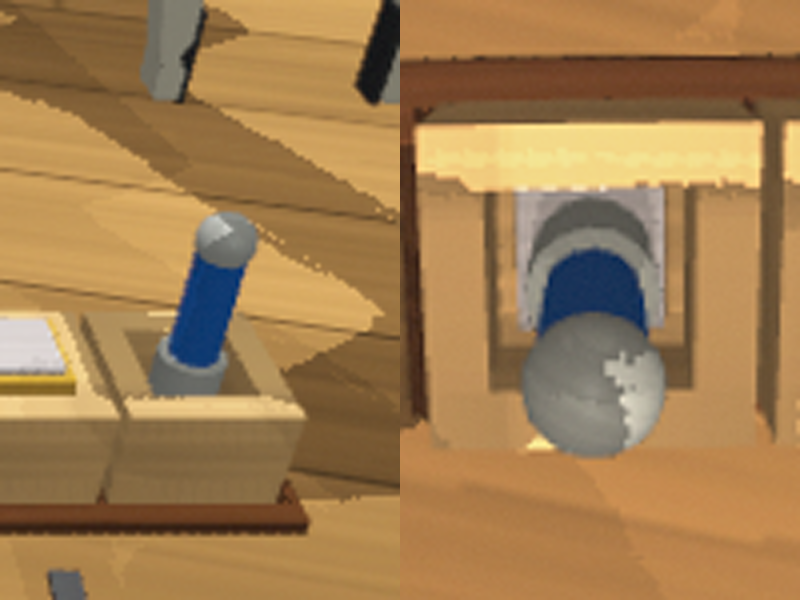

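The punch stands upright in the free well, foot centred on the lowered cover, and the gripper is clear above it. Handing in.

```bash
python3 -c "from station import arm;print(arm.job_done())"
```

```text
the job is handed in; nothing more can be done
None
```

I pressed the free well's cover down and let it up, then lowered the steel punch upright to the bottom of that well, released it and handed the job in at about 12 s; the verdict was not shown.

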